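Clip the self-closing tweezers onto the fresh sample

TASK

One ground metal sample in the row has not been sparked yet: it is the narrowest and its top is bare, without burn spots. Squeeze the large self-closing tweezers with the black finger plates open, set them flat on the bench with their jaws around that sample, and let go so that they grip it by themselves about the middle of the jaws. The sample stays standing where it is.

Things in the scene. Friction and masses are not known exactly. Their poses are not given: they have to be found in the camera images.
- cross_tweezers: Self-closing steel tweezers, 200 mm long, 0.09 kg, flat on the bench: two arms from a round rear pivot (x -65 mm), crossing in front of two upright black ribbed finger plates. Origin: midway between the plates, at bench level; x to the jaws, z up. Plates: x -18 to 18, z 2 to 38 mm, 50 mm over their outsides, 33 mm squeezed. Jaws: x 85 to 125, z 0 to 16 mm.
- sample_14: The unsparked sample: plain ground metal cylinder, 32 mm in diameter, 34 mm high, 0.21 kg, bare top, loose and upright. Narrowest of four in a row across the bench, about 105 mm apart (they may stand up to 60 mm nearer or farther than each other); the others are 38 to 41 mm wide, with dark burn spots on top. Origin: centre of its underside, z up.
- tweezers_arm_left (a joint): Opening of the arm with the +y finger plate, rad: 0 at rest (jaws 8 mm apart), 0.13 at the stop (jaws 52 mm apart inside, 4 mm thick, plates parallel to x), about 0.07 gripping the sample. Squeezing the plates together along y opens the jaws; it takes about 11 N up to the firm stop, where a 40 N grip is safe and carries the tweezers. Let go, the spring shuts the jaws.
- tweezers_arm_right (a joint): The same for the arm with the -y finger plate; both arms have equal springs, so they open alike. The jaws press on the sample with about 3.5 N.
There are look-alikes about, which are no part of the job. Leave any purple or turquoise look-alike of the sample_14 alone.

How it is judged:
By the outcome, as a careful person would: the job done as asked, in the order asked, and still so for the second after the job is handed in, with the robot touching nothing.
It also fails if it takes over 38 s, if anything falls off the work surface, if the arm or the gripper's body presses on something with over 40 N, if the wrist force passes 120 N, or if a joint passes its speed limit or range.

ROBOT

A 6-joint arm with a two-finger parallel gripper is mounted at the origin on a cart in front of the work surface, level with it; the furniture and walls round the work are solid. World frame = base frame: x ahead of the robot, y to its left, z up, the work surface at z = 0. Lengths are in mm, angles in rad, forces in N, time in s.
With the tool pointing down it reaches from about 350 to 975 mm from the base axis. Payload 7.1 kg.
Tool frame: the origin (TCP) lies on the centre line of the jaws, within the pads' length; the fingertips stand 14 mm ahead of it and the grasp point (between the pads) lies 5 mm behind it; x points along the fingers, z is the direction in which the jaws open and shut, and the axes are right-handed (so a half turn about x gives the same grasp; the last joint's range is limited). The gripper opens to 88 mm and grips with 3 to 60 N. Pads are 20 mm wide; open, the fingers measure 115 mm over their backs; the gripper's body (75 mm by 178 mm) begins 61 mm behind the grasp point.
Start: joints at [1.199, 0.423, 1.63, -0, 1.089, -0.019], TCP at [215.922, 586.5, 236.675] pointing down, gripper open.
Joint ranges: [-3, 3], [-0.9, 2.11], [0.09, 2.58], [-1.31, 4.45], [0.11, 2.69], [-2.54, 2.54]. Speed limits (rad/s): [2.39, 2.39, 3.01, 3.14, 3.14, 3.14].

INTERFACE

Orientations are given as a rotation vector (axis times angle).
In Python, from workcell import ctrl gives the robot as it stands.
- The arm moves only by the tool servo_tool, never from a script. Its argument "plan" is a list that holds one entry, the list of rows, each a list of 7 numbers: the shift along the tool's x, y, z in cm, then the turn, a rotation vector about the tool's x, y, z in rad, then the finger opening in cm, from 0 to 8.78. A call has 1 to 8 rows; each row is the pose to reach, as a shift and turn from the pose commanded when the call began, along the tool's axes at that moment; what a row does not reach only later rows make up. A row lasts 1/12 s, in which the tool goes at most 41.7 mm and 7.16 degrees, less where a joint would pass 70% of its speed; a pose out of reach is approached as far as the arm can. A call with a gripper value outside its range is refused whole. The fingers move at their own pace and stop on an object; the grip force is fixed at half the most. Time passes only in rows, so rows that repeat a pose let the fingers close. It gives the time, the measured TCP pose, the force and the opening at its end, in the units of the state.
- ctrl.get_obs(): the state, without advancing time (a new reading comes with each control period).
- ctrl.get_image(name): name is "scene" or "top" or "wrist"; returns the picture (420x560x3 uint8, red, green, blue); there is no depth.
- ctrl.calibration(name): a dict with "K" (3x3 intrinsics, pixels), "view" (4x4, takes a point from world to camera coordinates). Camera axes: x right, y up, looking along -z (the intrinsics and any distortion apply to the point x, -y, -z); pixel columns grow to the right and rows downward; lengths in mm; the calibration is good to about 2 mm. The wrist camera is an equidistant fisheye: a pixel r from the principal point sees the ray r / f radians off the axis. A picture is of the moment at which its call begins: read the wrist's pose just before it. calibration takes no time and is no camera call; for the wrist camera it gives the pose at the moment of the call.
- ctrl.close_job(): hands the job in, once; it reports no verdict.
The state is a dict: "t": time; "qpos": joint angles; "qvel": joint speeds; "joint_torque": joint torques, N m; "ee_pos": TCP position; "orientation": TCP orientation; "ft_force": force on the tool from outside, world axes, zero at the start; "moment": the same for the moment, N m; "width": finger opening in mm.
Only numpy, scipy, OpenCV 4.12 (cv2) and the standard library are available. Lean on these libraries where they do the work, as an engineer would, in place of code of your own. Each camera call takes 0.05 s, during which the arm holds its last target.

## Working session

There is one attempt and no reset: what is moved stays moved. The work goes in short steps, Python scripts to look and compute and a tool call to move; the robot and the scene stay as the last step left them, time stands still between calls to the robot, and variables do not carry over. Pictures are saved under pics/ and viewed, and the job is handed in when it is done.

Besides the shell and the picture viewer there is one more tool, called as name([rows], argument=value, ...), one row to a line, values as JSON. servo_tool: Moves the arm, as the interface text tells. Its arguments: {"type":"object","properties":{"plan":{"type":"array","items":{"type":"array","items":{"type":"array","items":{"type":"number"}}}}},"required":["plan"]}

```bash
mkdir -p pics; ls; python3 - <<'E'
from workcell import ctrl
import cv2,numpy as np
print(ctrl.get_obs())
for n in ["scene","top","wrist"]:
    c=ctrl.calibration(n); print(n,{k:np.round(v,4).tolist() if not isinstance(v,str) else v for k,v in c.items()})
    cv2.imwrite(f"pics/{n}0.png",ctrl.get_image(n)[:,:,::-1])
E
```

```text
pics
{'t': 0.0, 'qpos': array([ 1.19902107e+00,  4.23826977e-01,  1.63063689e+00, -8.47365630e-06,
        1.08859424e+00, -1.89884226e-02]), 'qvel': array([ 6.77538005e-04,  2.05494868e-04, -1.02376804e-03,  1.03999154e-03,
       -2.60250362e-05,  1.06896271e-03]), 'joint_torque': array([-3.65752814e-03, -5.44627333e+01, -2.73650318e+01,  6.40188181e-02,
        2.26671580e-02, -1.01426956e-04]), 'ee_pos': array([215.73449494, 586.04934969, 235.93119991]), 'orientation': array([-0.9463645 ,  1.35693838,  0.94500632]), 'ft_force': array([-0.76504209,  0.08840431, -0.11245826]), 'moment': array([ 0.01762092, -0.02445455, -0.01853361]), 'width': 88.04898197156663}
scene {'K': [[453.6701, 0.0, 281.8462], [0.0, 453.6701, 211.4424], [0.0, 0.0, 1.0]], 'view': [[-0.596, -0.8028, 0.0183, 340.7102], [0.6049, -0.4339, 0.6677, -370.999], [-0.5281, 0.409, 0.7442, -679.1594], [0.0, 0.0, 0.0, 1.0]]}
top {'K': [[392.6981, 0.0, 280.704], [0.0, 392.6981, 202.0085], [0.0, 0.0, 1.0]], 'view': [[0.0196, -0.9998, -0.0089, 15.3759], [0.9812, 0.0175, 0.1921, -548.9606], [-0.1919, -0.0125, 0.9813, -780.7288], [0.0, 0.0, 0.0, 1.0]]}
wrist {'K': [[325.1923, 0.0, 280.8757], [0.0, 325.1923, 204.8619], [0.0, 0.0, 1.0]], 'view': [[0.3453, 0.9385, -0.0016, -624.75], [-0.899, 0.3302, -0.2877, 35.2066], [-0.2694, 0.1008, 0.9577, -391.755], [0.0, 0.0, 0.0, 1.0]]}
```

View pics/scene0.png

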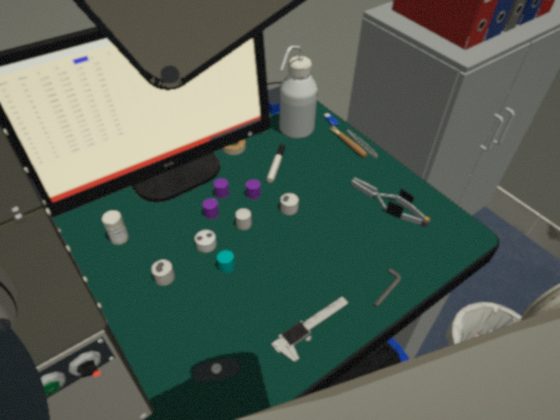

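View pics/top0.png

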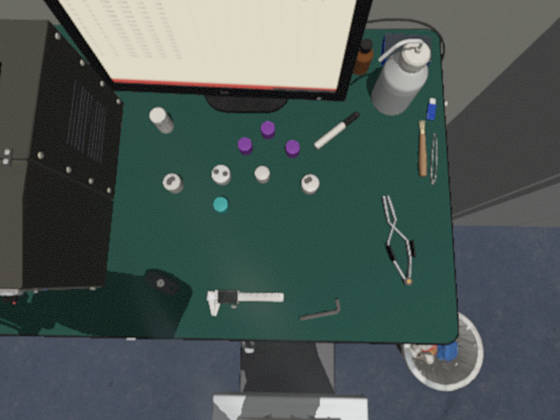

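View pics/wrist0.png

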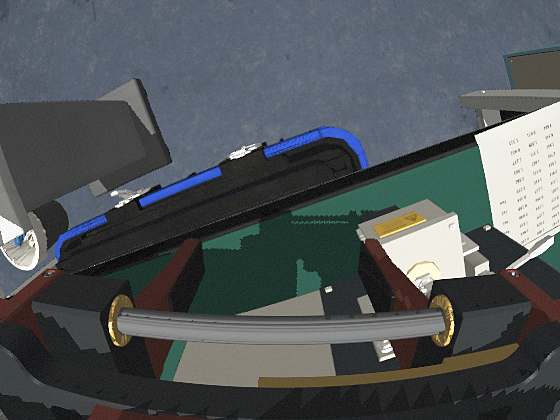

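The top view shows the four samples at about (173,183), (221,175), (262,174) and (310,184). The one at (262,174) is bare. The big tweezers have their jaws at (388,200) and their pivot at (408,282). I'll zoom in next.

```bash
cat > h.py <<'E'
import numpy as np,cv2
from workcell import ctrl
from scipy.spatial.transform import Rotation as R
def ray(n,px,c=None):
    c=c or ctrl.calibration(n);K=np.array(c["K"]);V=np.array(c["view"])
    px=np.atleast_2d(px).astype(float);x=(px[:,0]-K[0,2])/K[0,0];y=(px[:,1]-K[1,2])/K[1,1]
    if n=="wrist":
        r=np.hypot(x,y);s=np.where(r>1e-9,np.sin(r)/np.maximum(r,1e-9),1);d=np.c_[x*s,-y*s,-np.cos(r)]
    else: d=np.c_[x,-y,-np.ones_like(x)]
    return -V[:3,:3].T@V[:3,3], d@V[:3,:3]
def plane(n,px,z,c=None):
    o,d=ray(n,px,c);return o+d*((z-o[2])/d[:,2])[:,None]
def proj(n,P,c=None):
    c=c or ctrl.calibration(n);K=np.array(c["K"]);V=np.array(c["view"])
    p=np.atleast_2d(P)@V[:3,:3].T+V[:3,3];q=np.c_[p[:,0],-p[:,1],-p[:,2]]
    if n=="wrist":
        rr=np.hypot(q[:,0],q[:,1]);th=np.arctan2(rr,q[:,2]);u=q[:,:2]*(th/np.maximum(rr,1e-9))[:,None]
    else:u=q[:,:2]/q[:,2:]
    return u*K[0,0]+[K[0,2],K[1,2]]
E
python3 - <<'E'
import cv2
a=cv2.imread('pics/top0.png');s=cv2.imread('pics/scene0.png')
cv2.imwrite('pics/ta.png',cv2.resize(a[180:300,350:450],None,fx=5,fy=5,interpolation=cv2.INTER_CUBIC))
cv2.imwrite('pics/tb.png',cv2.resize(a[110:220,160:330],None,fx=4,fy=4,interpolation=cv2.INTER_CUBIC))
cv2.imwrite('pics/sa.png',cv2.resize(s[170:230,340:440],None,fx=7,fy=7,interpolation=cv2.INTER_CUBIC))
E
```

```text
(no output)
```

View pics/ta.png

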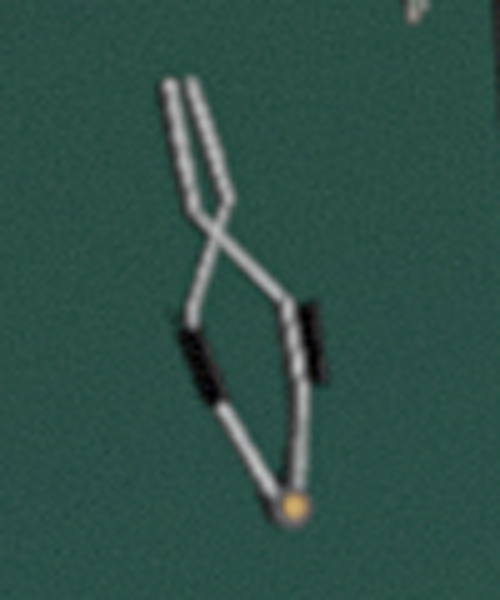

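View pics/tb.png

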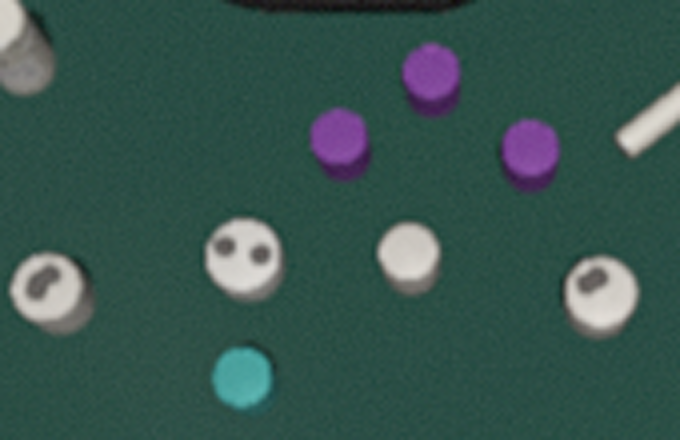

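View pics/sa.png

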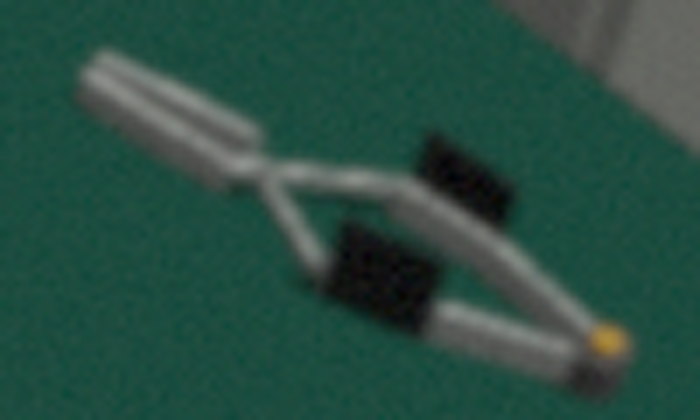

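```bash
python3 - <<'E'
from h import *
a=cv2.imread('pics/top0.png');s=cv2.imread('pics/scene0.png')
u=lambda p,f,o:(np.array(p,float)+.5)/f-.5+np.array(o)
# bare sample top: bright mask in top view
for n,im,roi in [("top",a,(240,155,290,195)),("scene",s,(230,200,258,232))]:
    x0,y0,x1,y1=roi
    c=cv2.resize(im[y0:y1,x0:x1],None,fx=8,fy=8,interpolation=cv2.INTER_CUBIC)
    g=c.min(2);m=(g>165).astype(np.uint8)
    cs,_=cv2.findContours(m,0,1)
    k=max(cs,key=cv2.contourArea);M=cv2.moments(k)
    p=u([M['m10']/M['m00'],M['m01']/M['m00']],8,(x0,y0))
    b=cv2.boundingRect(k);print(n,p,g.max(),b,'P',plane(n,p,34), 'area d',2*np.sqrt(M['m00']/np.pi)/8)
print("tb px",plane("top",u((409,251),4,(160,110)),34))
for nm,p,z in [("otherL",(244,257),35),("otherR",(601,292),35),("turq",(243,377),34),("purpL",(340,135),34),("purpR",(530,147),34),("purpT",(432,73),34)]:
    print(nm,plane("top",u(p,4,(160,110)),z).round(1))
A=lambda p,z:plane("top",u(p,5,(350,180)),z)[0]
piv=A((293,507),18);tip=A((180,80),16);cr=A((216,231),16)
print('piv',piv,'tip',tip,np.linalg.norm(tip-piv),'cross',cr,np.degrees(np.arctan2(*(tip-piv)[1::-1])),np.degrees(np.arctan2(*(tip-cr)[1::-1])))
S=lambda p,z:plane("scene",u(p,7,(340,170)),z)[0]
piv2=S((607,338),18);tip2=S((97,60),16);print('scene',piv2,tip2,np.degrees(np.arctan2(*(tip2-piv2)[1::-1])))
# plates black mask
for n,im,roi,v in [("top",a,(380,230,420,262),60)]:
    x0,y0,x1,y1=roi
    c=cv2.resize(im[y0:y1,x0:x1],None,fx=8,fy=8,interpolation=cv2.INTER_CUBIC)
    m=(c.max(2)<45).astype(np.uint8);k,l,st,ce=cv2.connectedComponentsWithStats(m)
    for i in range(1,k):
        if st[i,4]>300: 
            p=u(ce[i],8,(x0,y0));print(p,st[i],plane(n,p,38),plane(n,p,20))
E
```

```text
top [261.69331905 172.77776246] 212 (121, 93, 112, 105) P [[617.33055894  69.1466405   34.        ]] area d 13.261080835761508
scene [242.80667069 213.82807071] 184 (57, 77, 100, 75) P [[617.07709102  69.02734831  34.        ]] area d 10.834515112095053
tb px [[618.25651617  68.77201198  34.        ]]
otherL [[613.  159.6  35. ]]
otherR [[596.6 -37.2  35. ]]
turq [[545.9 157.   34. ]]
purpL [[684.8 109.4  34. ]]
purpR [[679.5   2.9  34. ]]
purpT [[722.4  58.8  34. ]]
piv [ 389.26942123 -248.206408     18.        ] tip [ 574.546474   -206.67365301   16.        ] 189.88563931848057 cross [ 507.19642903 -220.25934299   16.        ] 12.63487532195189 11.404527776707285
scene [ 390.26704845 -251.52604646   18.        ] [ 573.96694514 -208.89636317   16.        ] 13.064897633550883
[411.88759022 247.64005085] [ 238   83   39  133 3048] [[ 458.45666498 -252.72840869   38.        ]] [[ 459.96721964 -258.51356159   20.        ]]
[389.52430074 252.68738442] [  44  125   72  126 4326] [[ 446.97234506 -205.32698109   38.        ]] [[ 448.2349673  -210.08879518   20.        ]]
```

```bash
python3 - <<'E'
from h import *
for n in ["scene","top","wrist"]: print(n,ray(n,(280,200))[0].round(0))
o=ctrl.get_obs();r=R.from_rotvec(o['orientation']);print(r.as_matrix().round(3))
print('x at row288 z0..300',[plane("top",(107,288),z)[0].round(0).tolist() for z in (0,100,200,300)])
print('below tcp in wrist',proj("wrist",[[216,586,z] for z in (220,100,0)]).round(0).tolist())
for z in (0,100,200): print(z,plane("wrist",[(350,250),(235,290),(390,350),(330,230)],z).round(0).tolist())
a=cv2.imread('pics/top0.png');s=cv2.imread('pics/scene0.png')
b=np.hstack([cv2.resize(a[0:360,0:180],(400,600)*1 if 0 else (300,600)),cv2.resize(s[200:420,0:180],(490,600))])
cv2.imwrite('pics/box.png',np.clip(b.astype(float)*2,0,255).astype(np.uint8))
E
```

```text
scene [ 69. 390. 747.]
top [388.  15. 872.]
wrist [142. 614. 384.]
[[-0.    -0.938  0.345]
 [-0.001  0.345  0.938]
 [-1.     0.    -0.001]]
x at row288 z0..300 [[361.0, 401.0, 0.0], [365.0, 357.0, 100.0], [368.0, 312.0, 200.0], [371.0, 268.0, 300.0]]
below tcp in wrist [[280.0, 256.0], [280.0, 198.0], [281.0, 176.0]]
0 [[340.0, 638.0, 0.0], [344.0, 472.0, 0.0], [542.0, 655.0, 0.0], [303.0, 621.0, 0.0]]
100 [[288.0, 632.0, 100.0], [291.0, 509.0, 100.0], [438.0, 645.0, 100.0], [261.0, 619.0, 100.0]]
200 [[237.0, 626.0, 200.0], [239.0, 546.0, 200.0], [334.0, 634.0, 200.0], [219.0, 618.0, 200.0]]
```

View pics/box.png

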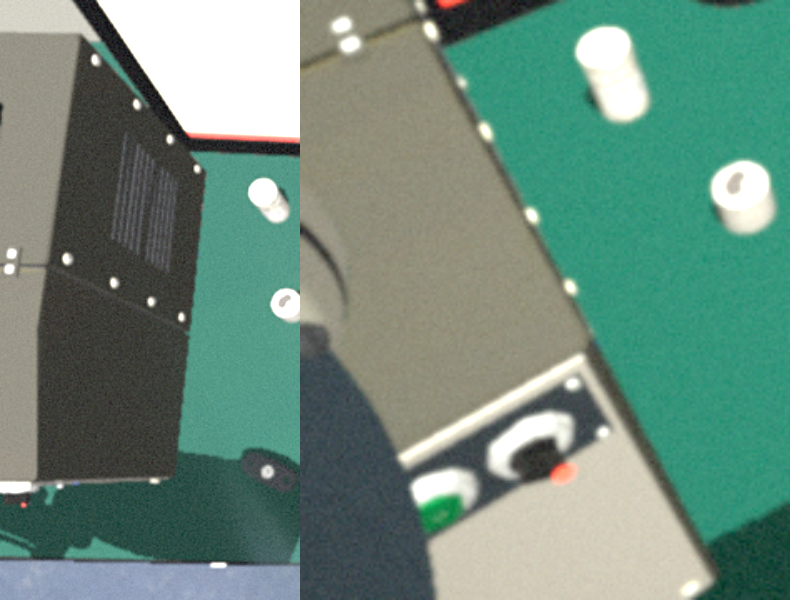

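The box on the left has its near corner at about x=361, y=400, so I'll leave along -y and then swing right.

```bash
cat >> h.py <<'E'
def go(p,zang):
    """shift (cm) and turn to TCP p with tool x down and tool z at world yaw zang deg"""
    o=ctrl.get_obs();r=R.from_rotvec(o['orientation'])
    a=np.radians(zang);z=np.array([np.cos(a),np.sin(a),0]);x=np.array([0,0,-1.]);y=np.cross(z,x)
    t=R.from_matrix(np.c_[x,y,z])
    print('t',round(o['t'],2),'pos',o['ee_pos'].round(1),'q',o['qpos'].round(2),'w',round(o['width'],1),'F',o['ft_force'].round(1))
    print('shift cm',(r.inv().apply(np.array(p)-o['ee_pos'])/10).round(2),'turn',(r.inv()*t).as_rotvec().round(3))
E
python3 -c "
from h import *
go((230,330,240),20)"
```

```text
t 0.15 pos [215.8 586.1 236.1] q [ 1.2   0.42  1.63 -0.    1.09 -0.02] w 87.7 F [-0.1  0.3 -0.2]
shift cm [ -0.36 -10.18 -23.55] turn [ 0.869 -0.001  0.   ]
```

servo_tool([
  [[-0.4,-10.1,-23.5,0.87,0,0,8.7],[-0.4,-10.1,-23.5,0.87,0,0,8.7],[-0.4,-10.1,-23.5,0.87,0,0,8.7],[-0.4,-10.1,-23.5,0.87,0,0,8.7],[-0.4,-10.1,-23.5,0.87,0,0,8.7],[-0.4,-10.1,-23.5,0.87,0,0,8.7],[-0.4,-10.1,-23.5,0.87,0,0,8.7]],
])

```text
t: 0.73
ee_pos: [227.8, 325.1, 239.8]
orientation: [-0.27, 1.557, 0.264]
ft_force: [0.5, -0.3, -0.0]
width: 86.7
```

```bash
python3 -c "
from h import *
go((430,0,220),-35)"
```

```text
t 0.73 pos [227.8 325.1 239.8] q [ 0.93  0.08  2.1  -0.    0.97  0.59] w 86.7 F [ 0.5 -0.3 -0. ]
shift cm [  2.07 -37.39   8.21] turn [ 0.951 -0.002  0.005]
```

servo_tool([
  [[2,-37.4,8.2,0.95,0,0,8.7],[2,-37.4,8.2,0.95,0,0,8.7],[2,-37.4,8.2,0.95,0,0,8.7],[2,-37.4,8.2,0.95,0,0,8.7],[2,-37.4,8.2,0.95,0,0,8.7],[2,-37.4,8.2,0.95,0,0,8.7],[2,-37.4,8.2,0.95,0,0,8.7],[2,-37.4,8.2,0.95,0,0,8.7]],
])

```text
t: 1.4
ee_pos: [408.0, 47.6, 223.3]
orientation: [0.477, 1.517, -0.476]
ft_force: [0.3, 1.0, 0.7]
width: 87.2
```

```bash
python3 -c "
from h import *
go((453,-234,160),-77.2)"
```

```text
t 1.4 pos [408.   47.6 223.3] q [0.09 0.12 2.09 0.   0.93 0.7 ] w 87.2 F [0.3 1.  0.7]
shift cm [  6.33 -20.53  19.79] turn [ 0.739  0.    -0.   ]
```

servo_tool([
  [[6.3,-20.5,19.8,0.7,0,0,8.7],[6.3,-20.5,19.8,0.7,0,0,8.7],[6.3,-20.5,19.8,0.7,0,0,8.7],[6.3,-20.5,19.8,0.7,0,0,8.7],[6.3,-20.5,19.8,0.7,0,0,8.7],[6.3,-20.5,19.8,0.7,0,0,8.7],[6.3,-20.5,19.8,0.7,0,0,8.7],[6.3,-20.5,19.8,0.7,0,0,8.7]],
])

```text
t: 2.07
ee_pos: [455.5, -237.2, 159.1]
orientation: [1.011, 1.321, -1.013]
ft_force: [-0.1, 0.5, -0.3]
width: 87.1
```

```bash
python3 -c "
from h import *
go((453,-234,160),-77.2)"
```

```text
t 2.07 pos [ 455.5 -237.2  159.1] q [-0.5   0.37  1.93 -0.    0.84  0.8 ] w 87.1 F [-0.1  0.5 -0.3]
shift cm [-0.09 -0.16 -0.37] turn [ 0.041  0.002 -0.001]
```

```bash
python3 - <<'E'
from h import *
import pickle
c=ctrl.calibration("wrist");im=ctrl.get_image("wrist")[:,:,::-1];pickle.dump(c,open('c1.pkl','wb'))
cv2.imwrite('pics/w1.png',im)
E
```

```text
(no output)
```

View pics/w1.png

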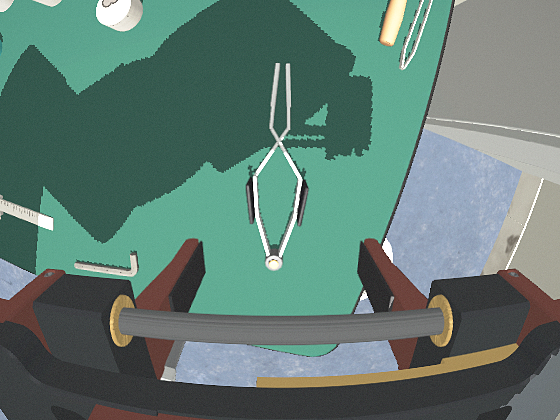

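The wrist view shows the tweezers between the fingers. The pivot is at (274,263), the jaw tips at (278,65) and (289,65), the crossing at (279,141), and the plates at (251,203) and (303,202).

```bash
python3 - <<'E'
from h import *
import pickle
c=pickle.load(open('c1.pkl','rb'))
P=plane("wrist",[(274,262),(278,66),(289,66),(279,141)],16,c);print(P.round(1))
t=(P[1]+P[2])/2;d=t-P[0];print(np.linalg.norm(d),np.degrees(np.arctan2(d[1],d[0])))
u=d/np.linalg.norm(d);print('origin',t-125*u,P[0]+65*u)
im=cv2.imread('pics/w1.png')
m=(im.max(2)<75).astype(np.uint8);m[:, :235]=0;m[:,320:]=0;m[:170]=0;m[232:]=0
k,l,st,ce=cv2.connectedComponentsWithStats(m)
for i in range(1,k):
    if st[i,4]>40: print(st[i],ce[i],plane("wrist",ce[i],38,c).round(1),plane("wrist",ce[i],20,c).round(1))
cv2.imwrite('pics/w1c.png',cv2.resize(im[160:280,220:340],None,fx=5,fy=5,interpolation=cv2.INTER_CUBIC))
E
```

```text
[[ 388.3 -248.1   16. ]
 [ 569.8 -203.4   16. ]
 [ 572.3 -212.8   16. ]
 [ 504.8 -221.9   16. ]]
187.0630421262318 12.349067829809343
origin [ 448.95127409 -234.83646478   16.        ] [ 451.82027891 -234.20834628   16.        ]
[246 177   9  45 147] [251.28571429 196.31972789] [[ 454.8 -210.8   38. ]] [[ 449.6 -210.5   20. ]]
[297 177  11  46 155] [301.34193548 197.57419355] [[ 464.9 -252.7   38. ]] [[ 460.5 -255.1   20. ]]
```

View pics/w1c.png

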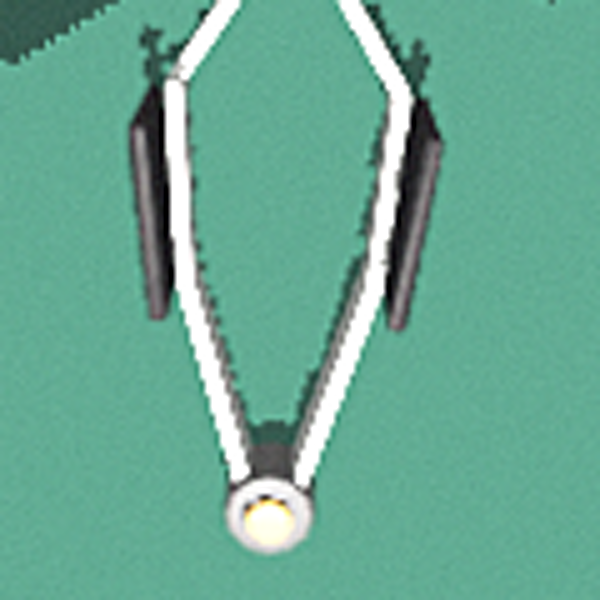

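```bash
python3 - <<'E'
from h import *
import pickle
c=pickle.load(open('c1.pkl','rb'))
f=lambda p:(np.array(p,float)+.5)/5-.5+[220,160]
Q=plane("wrist",np.array([f(p) for p in[(140,125),(158,315),(437,140),(398,325)]]),38,c);print(Q.round(1))
m=Q.mean(0);print(m); e=(Q[0]+Q[1]-Q[2]-Q[3])/2;print(np.linalg.norm(e),np.degrees(np.arctan2(e[1],e[0]))-90)
go((451.5,-233.5,26),-77.4)
E
```

```text
[[ 464.  -205.3   38. ]
 [ 431.4 -216.4   38. ]
 [ 474.7 -254.9   38. ]
 [ 440.7 -257.8   38. ]]
[ 452.7045828 -233.5733699   38.       ]
46.6107822918813 12.35459739063235
t 2.12 pos [ 454.5 -234.4  159.3] q [-0.5   0.37  1.94 -0.    0.84  0.81] w 86.8 F [-0.4  0.8 -0.3]
shift cm [13.33 -0.26 -0.16] turn [ 0.044 -0.     0.001]
```

servo_tool([
  [[3,-0.26,-0.16,0.04,0,0,8.7],[6,-0.26,-0.16,0.04,0,0,8.7],[9,-0.26,-0.16,0.04,0,0,8.7],[11.5,-0.26,-0.16,0.04,0,0,8.7],[13,-0.26,-0.16,0.04,0,0,8.7],[13.8,-0.26,-0.16,0.04,0,0,8.7],[13.8,-0.26,-0.16,0.04,0,0,8.7],[13.8,-0.26,-0.16,0.04,0,0,8.7]],
])

```text
t: 2.78
ee_pos: [451.7, -229.9, 22.7]
orientation: [1.039, 1.309, -1.039]
ft_force: [-1.1, 0.2, 0.1]
width: 87.2
```

```bash
python3 - <<'E'
from h import *
go((452,-233.7,20),-77.5)
cv2.imwrite('pics/w2.png',ctrl.get_image("wrist")[:,:,::-1])
E
```

```text
t 2.78 pos [ 451.7 -229.9   22.7] q [-0.49  0.61  1.99  0.    0.54  0.85] w 87.2 F [-1.1  0.2  0.1]
shift cm [ 0.27 -0.06  0.37] turn [ 0.011 -0.     0.   ]
```

View pics/w2.png

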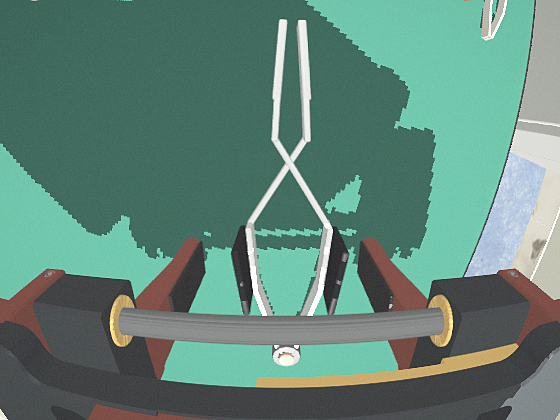

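The plates stand between the pads, about 4 mm right of centre. I'll centre on them, then squeeze.

servo_tool([
  [[0.25,0,0.37,0.01,0,0,8.7],[0.25,0,0.37,0.01,0,0,8.7],[0.25,0,0.37,0.01,0,0,6.5],[0.25,0,0.37,0.01,0,0,5.5],[0.25,0,0.37,0.01,0,0,4.5],[0.25,0,0.37,0.01,0,0,3.5],[0.25,0,0.37,0.01,0,0,2.5],[0.25,0,0.37,0.01,0,0,2.0]],
])

```text
t: 3.5
ee_pos: [452.4, -234.1, 19.8]
orientation: [1.047, 1.305, -1.047]
ft_force: [1.5, 1.0, 0.7]
width: 50.4
```

servo_tool([
  [[0,0,0,0,0,0,2.0],[0,0,0,0,0,0,2.0],[0,0,0,0,0,0,2.0],[0,0,0,0,0,0,2.0],[0,0,0,0,0,0,2.0],[0,0,0,0,0,0,2.0]],
])

```text
t: 4.0
ee_pos: [452.6, -234.2, 19.9]
orientation: [1.047, 1.304, -1.046]
ft_force: [1.4, -0.1, 1.0]
width: 31.6
```

```bash
python3 - <<'E'
from h import *
go((452,-233.7,80),-77.5)
cv2.imwrite('pics/w3.png',ctrl.get_image("wrist")[:,:,::-1])
E
```

```text
t 4.0 pos [ 452.6 -234.2   19.9] q [-0.5   0.62  1.98  0.    0.54  0.85] w 31.6 F [ 1.4 -0.1  1. ]
shift cm [-6.01 -0.05 -0.06] turn [ 0.001  0.    -0.   ]
```

View pics/w3.png

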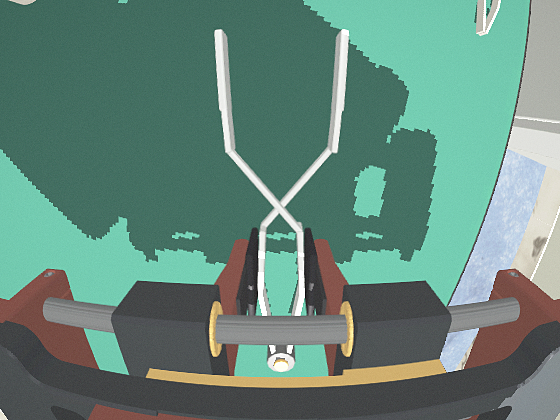

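The jaws are wide open, with tips at (220,32) and (344,32). I'll measure the held pose and lift.

```bash
python3 - <<'E'
from h import *
P=plane("wrist",[(219,32),(344,32),(229,151),(333,151),(280,357)],16);print(P.round(1))
m=(P[0]+P[1])/2;b=(P[2]+P[3])/2;e=P[0]-P[1];print(m,b,np.linalg.norm(e),np.degrees(np.arctan2(e[1],e[0]))-90,np.linalg.norm(P[2]-P[3]))
d=m-b;print(np.linalg.norm(d),np.degrees(np.arctan2(d[1],d[0])))
E
```

```text
[[ 561.1 -180.1   16. ]
 [ 573.8 -236.8   16. ]
 [ 506.1 -196.6   16. ]
 [ 516.8 -244.7   16. ]
 [ 388.8 -247.4   16. ]]
[ 567.42191781 -208.44257109   16.        ] [ 511.43538756 -220.66533244   16.        ] 58.126360305151515 12.597652448773786 49.24929359360981
57.30521323189024 12.315360191389496
```

servo_tool([
  [[-1,0,0,0,0,0,2.0],[-3,0,0,0,0,0,2.0],[-6,0,0,0,0,0,2.0],[-7,0,0,0,0,0,2.0],[-7,0,0,0,0,0,2.0]],
])

```text
t: 4.47
ee_pos: [453.8, -234.9, 92.4]
orientation: [1.046, 1.3, -1.045]
ft_force: [-0.4, -0.3, -0.6]
width: 32.0
```

```bash
python3 - <<'E'
from h import *
u=np.array([np.cos(np.radians(12.5)),np.sin(np.radians(12.5))])
print(np.array([617.2,69])-105*u)
go((514.7,46.3,90),-77.5)
cv2.imwrite('pics/w4.png',ctrl.get_image("wrist")[:,:,::-1])
E
```

```text
[514.68891925  46.27384054]
t 4.47 pos [ 453.8 -234.9   92.4] q [-0.5   0.48  1.97 -0.    0.68  0.85] w 32.0 F [-0.4 -0.3 -0.6]
shift cm [  0.2   12.05 -26.13] turn [ 0.001  0.003 -0.004]
```

View pics/w4.png

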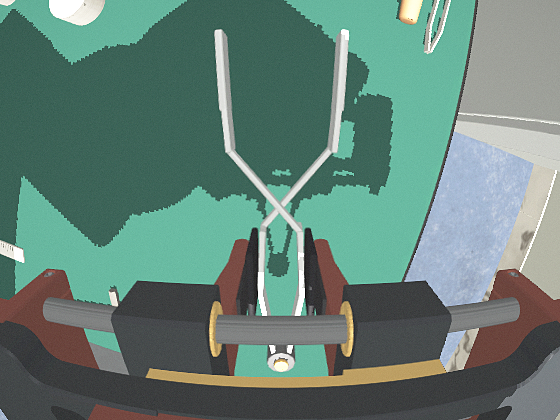

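servo_tool([
  [[0,1,-2,0,0,0,2.0],[0,2.4,-5,0,0,0,2.0],[0,3.8,-8,0,0,0,2.0],[0,5.2,-11,0,0,0,2.0],[0,6.6,-14,0,0,0,2.0],[0,8,-17,0,0,0,2.0],[0,9.4,-20,0,0,0,2.0],[0,10.4,-22,0,0,0,2.0]],
])

```text
t: 5.18
ee_pos: [505.3, 5.7, 88.3]
orientation: [1.045, 1.307, -1.047]
ft_force: [1.3, -0.6, -1.0]
width: 31.9
```

```bash
python3 - <<'E'
from h import *
go((514.7,46.3,90),-77.5)
E
```

```text
t 5.18 pos [505.3   5.7  88.3] q [-0.01  0.49  1.98  0.    0.68  1.34] w 31.9 F [ 1.3 -0.6 -1. ]
shift cm [-0.17  1.8  -3.76] turn [ 0.002 -0.001  0.002]
```

servo_tool([
  [[-0.2,0.8,-2,0,0,0,2.0],[-0.2,1.8,-3.6,0,0,0,2.0],[-0.2,1.8,-3.6,0,0,0,2.0],[-0.2,1.8,-3.6,0,0,0,2.0],[-0.2,1.8,-3.6,0,0,0,2.0]],
])

```text
t: 5.6
ee_pos: [514.9, 41.7, 90.8]
orientation: [1.045, 1.306, -1.048]
ft_force: [-0.2, 0.5, -0.6]
width: 32.1
```

```bash
python3 - <<'E'
from h import *
go((514.7,46.3,90),-77.5)
import pickle
pickle.dump(ctrl.calibration("wrist"),open('c5.pkl','wb'))
cv2.imwrite('pics/w5.png',ctrl.get_image("wrist")[:,:,::-1])
cv2.imwrite('pics/t5.png',ctrl.get_image("top")[:,:,::-1])
cv2.imwrite('pics/s5.png',ctrl.get_image("scene")[:,:,::-1])
E
```

```text
t 5.6 pos [514.9  41.7  90.8] q [ 0.06  0.49  1.95 -0.    0.7   1.41] w 32.1 F [-0.2  0.5 -0.6]
shift cm [ 0.08  0.08 -0.45] turn [ 0.001 -0.     0.002]
```

View pics/w5.png

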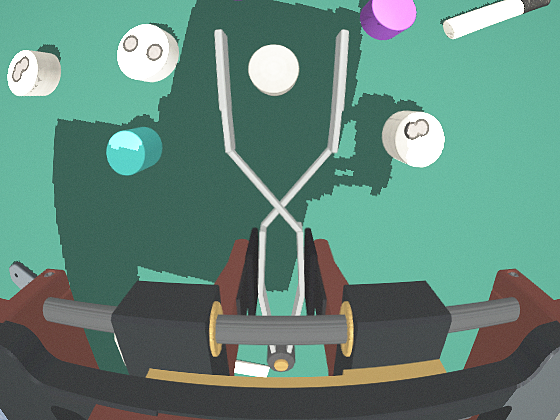

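View pics/t5.png

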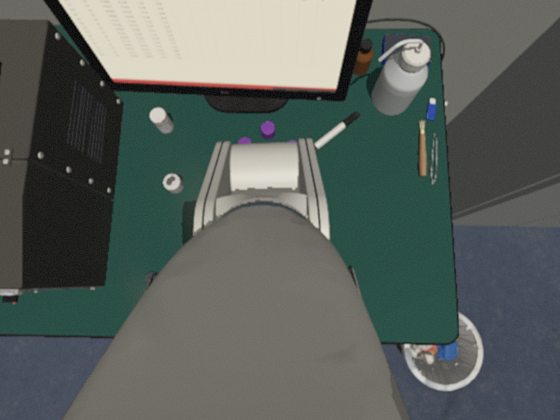

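View pics/s5.png

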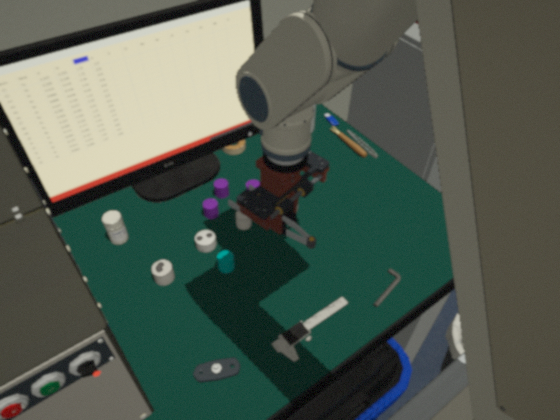

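```bash
python3 - <<'E'
from h import *
import pickle
c=pickle.load(open('c5.pkl','rb'))
im=cv2.imread('pics/w5.png')
m=(im[:,:,:].min(2)>190).astype(np.uint8);m[:,:240]=0;m[:,310:]=0;m[120:]=0
k,l,st,ce=cv2.connectedComponentsWithStats(m);i=1+np.argmax(st[1:,4]);print(st[i],ce[i])
S=plane("wrist",ce[i],34,c)[0];print('sample',S)
r=R.from_euler('z',12.5,degrees=True)
T=np.array([514.9,41.7,0])
for h in (16+71,):
  P=plane("wrist",[(220,31),(344,31),(222,108),(339,108),(229,151),(333,151)],h,c)
  print((r.inv().apply(P-T)).round(1))
print('sample in tweezer frame about TCP',r.inv().apply(S-T), r.inv().apply(np.array([617.2,69,34])-T))
cv2.imwrite('pics/w5c.png',cv2.resize(im[20:170,200:360],None,fx=4,fy=4,interpolation=cv2.INTER_CUBIC))
E
```

```text
[ 249   45   50   48 1910] [273.24450262  68.34659686]
sample [616.89799341  69.7766227   34.        ]
[[118.   28.9  87. ]
 [118.1 -28.7  87. ]
 [ 80.8  28.   87. ]
 [ 80.9 -26.4  87. ]
 [ 60.3  25.1  87. ]
 [ 60.4 -24.1  87. ]]
sample in tweezer frame about TCP [105.65712708   5.33468832  34.        ] [105.78388299   4.51110849  34.        ]
```

View pics/w5c.png

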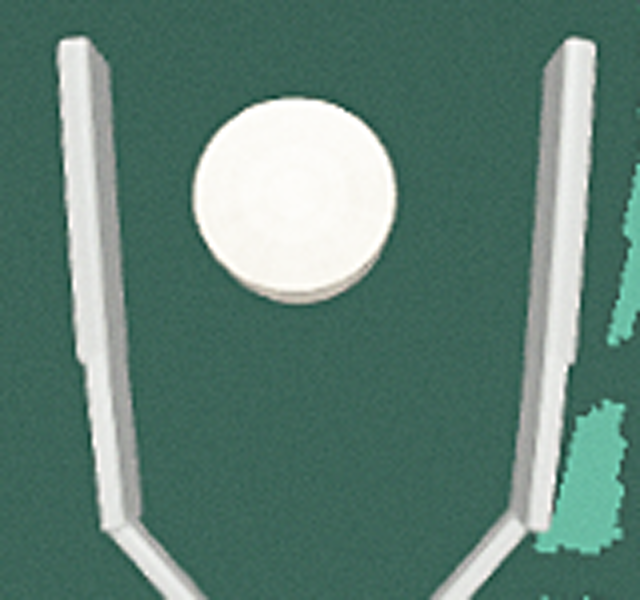

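The wrist view shows the bare sample at (273,68), between the open jaws but about 5 mm left of the centre line. Its wrist position (616.9, 69.8) agrees with the top view. I'll correct sideways and come down partway.

servo_tool([
  [[0,0.3,-0.5,0,0,0,2.0],[0.8,0.3,-0.5,0,0,0,2.0],[1.8,0.3,-0.5,0,0,0,2.0],[2.5,0.3,-0.5,0,0,0,2.0],[2.5,0.3,-0.5,0,0,0,2.0],[2.5,0.3,-0.5,0,0,0,2.0]],
])

```text
t: 6.25
ee_pos: [517.1, 47.7, 65.9]
orientation: [1.046, 1.306, -1.048]
ft_force: [0.4, -0.3, -0.9]
width: 31.8
```

```bash
python3 - <<'E'
from h import *
go((516.7,47.2,20),-77.5)
c=ctrl.calibration("wrist");o=ctrl.get_obs();im=ctrl.get_image("wrist")[:,:,::-1].copy()
m=(im.min(2)>190).astype(np.uint8);m[:,:240]=0;m[:,310:]=0;m[120:]=0
k,l,st,ce=cv2.connectedComponentsWithStats(m);i=1+np.argmax(st[1:,4])
S=plane("wrist",ce[i],34,c)[0];T=o['ee_pos']*[1,1,0]
print(st[i],ce[i],S,R.from_euler('z',-12.5,degrees=True).apply(S-T))
cv2.imwrite('pics/w6.png',im)
E
```

```text
t 6.25 pos [517.1  47.7  65.9] q [ 0.07  0.54  1.96 -0.    0.65  1.42] w 31.8 F [ 0.4 -0.3 -0.9]
shift cm [ 4.59 -0.04  0.04] turn [ 0.001 -0.     0.002]
[ 254   42   56   55 2471] [281.78267908  68.90975314] [616.8582541   69.88222665  34.        ] [1.02214558e+02 5.70628143e-02 3.40000000e+01]
```

View pics/w6.png

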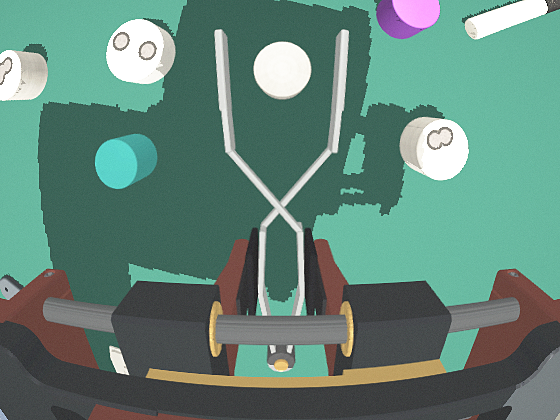

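The sample is centred between the jaws at (282,69). I'll lower now.

servo_tool([
  [[1,0,0,0,0,0,2.0],[2,0,0,0,0,0,2.0],[3,0,0,0,0,0,2.0],[3.8,0,0,0,0,0,2.0],[4.3,0,0,0,0,0,2.0],[4.5,0,0,0,0,0,2.0],[4.55,0,0,0,0,0,2.0],[4.55,0,0,0,0,0,2.0]],
])

```text
t: 6.97
ee_pos: [517.8, 47.8, 21.1]
orientation: [1.046, 1.305, -1.047]
ft_force: [0.8, 0.0, -0.4]
width: 31.8
```

```bash
python3 - <<'E'
from h import *
go((516.7,47.2,20),-77.5)
cv2.imwrite('pics/w7.png',ctrl.get_image("wrist")[:,:,::-1])
E
```

```text
t 6.97 pos [517.8  47.8  21.1] q [0.07 0.62 1.96 0.   0.56 1.42] w 31.8 F [ 0.8  0.  -0.4]
shift cm [ 0.11 -0.12  0.04] turn [ 0.001 -0.     0.   ]
```

View pics/w7.png

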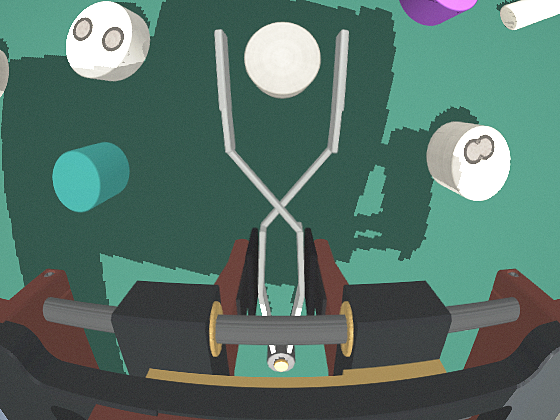

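servo_tool([
  [[0.05,0,0,0,0,0,2.0],[0.1,0,0,0,0,0,2.0],[0.1,0,0,0,0,0,2.0],[0.1,0,0,0,0,0,2.0]],
])

```text
t: 7.35
ee_pos: [517.9, 47.8, 20.5]
orientation: [1.047, 1.304, -1.046]
ft_force: [-0.2, -1.1, -0.5]
width: 31.9
```

servo_tool([
  [[0.06,0,0,0,0,0,2.0],[0.06,0,0,0,0,0,2.0],[0.06,0,0,0,0,0,2.0]],
])

```text
t: 7.6
ee_pos: [518.0, 47.8, 19.9]
orientation: [1.047, 1.304, -1.046]
ft_force: [-1.0, -0.9, 1.5]
width: 31.6
```

Height is the same as when I grasped them, with the first hint of bench contact. I'll release slowly.

servo_tool([
  [[0,0,0,0,0,0,3.1],[0,0,0,0,0,0,3.4],[0,0,0,0,0,0,3.6],[0,0,0,0,0,0,3.8],[0,0,0,0,0,0,4.0],[0,0,0,0,0,0,4.3],[0,0,0,0,0,0,4.8],[0,0,0,0,0,0,5.4]],
])

```text
t: 8.27
ee_pos: [517.9, 47.8, 19.6]
orientation: [1.047, 1.305, -1.046]
ft_force: [0.2, -0.4, 0.1]
width: 51.3
```

servo_tool([
  [[0,0,0,0,0,0,6.2],[0,0,0,0,0,0,7],[0,0,0,0,0,0,7],[0,0,0,0,0,0,7]],
])

```text
t: 8.6
ee_pos: [517.8, 47.8, 19.6]
orientation: [1.047, 1.305, -1.047]
ft_force: [0.2, 0.5, -0.2]
width: 69.9
```

```bash
python3 - <<'E'
from h import *
go((516.7,47.2,20),-77.5)
cv2.imwrite('pics/w8.png',ctrl.get_image("wrist")[:,:,::-1])
E
```

```text
t 8.6 pos [517.8  47.8  19.6] q [0.07 0.63 1.96 0.   0.55 1.42] w 69.9 F [ 0.2  0.5 -0.2]
shift cm [-0.04 -0.12  0.04] turn [ 0.001 -0.     0.   ]
```

View pics/w8.png

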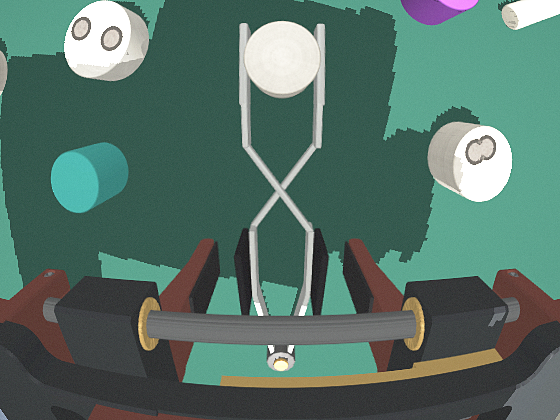

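The tweezers have shut on the sample: the jaws touch it on both sides and the pads are clear of the plates. I'll lift straight up and check.

servo_tool([
  [[-1,0,0,0,0,0,7],[-3,0,0,0,0,0,7],[-6,0,0,0,0,0,7],[-9,0,0,0,0,0,7],[-12,0,0,0,0,0,7],[-15,0,0,0,0,0,7],[-17,0,0,0,0,0,7],[-17,0,0,0,0,0,7]],
])

```text
t: 9.32
ee_pos: [520.4, 48.0, 194.8]
orientation: [1.05, 1.298, -1.041]
ft_force: [-0.5, 0.7, 0.1]
width: 70.1
```

```bash
python3 - <<'E'
from h import *
import pickle
pickle.dump(ctrl.calibration("wrist"),open('c9.pkl','wb'))
im=ctrl.get_image("wrist")[:,:,::-1]
cv2.imwrite('pics/w9.png',im)
cv2.imwrite('pics/w9c.png',cv2.resize(im[50:250,200:360],None,fx=3.7,fy=3,interpolation=cv2.INTER_CUBIC))
go((400,47,190),-77.5)
E
```

```text
t 9.37 pos [519.2  47.9 192.5] q [0.07 0.33 1.9  0.   0.91 1.42] w 69.7 F [ 0.8 -0.3 -0.8]
shift cm [  0.18 -11.66  -2.5 ] turn [ 0.001  0.001 -0.005]
```

View pics/w9.png

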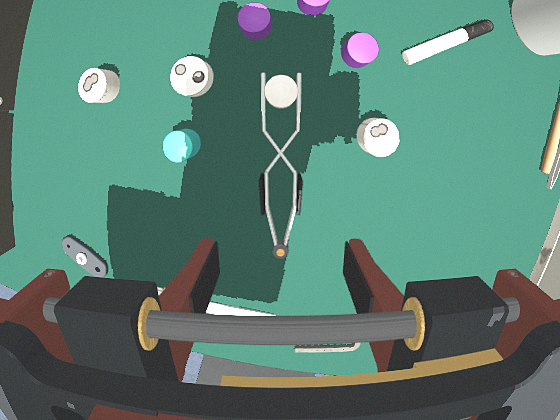

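```bash
python3 - <<'E'
from h import *
import pickle
c=pickle.load(open('c9.pkl','rb'))
P=plane("wrist",[(263,74),(299,74),(280,252)],16,c);S=plane("wrist",(281,91.5),34,c)[0]
d=(P[0]+P[1])/2-P[2];u=d/np.linalg.norm(d);print(P.round(1),np.linalg.norm(d),S)
print('sample from tip',((P[0]+P[1])/2-S)@u,'from pivot',(S-P[2])[:2]@u[:2],'yaw',np.degrees(np.arctan2(u[1],u[0])))
E
```

```text
[[631.   91.   16. ]
 [638.8  56.2  16. ]
 [450.2  33.6  16. ]] 189.0292324718483 [616.28478959  69.48877832  34.        ]
sample from tip 19.08197862357105 from pivot 169.94725384827723 yaw 12.222165591122723
```

View pics/w9c.png

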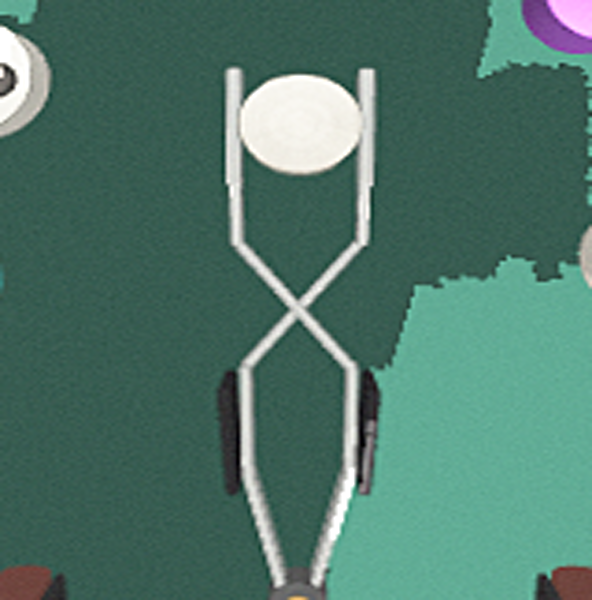

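```bash
python3 -c "
from workcell import ctrl
print(ctrl.get_obs()['qvel'].round(3)); print(ctrl.close_job())"
```

```text
[-0.001  0.051  0.041 -0.001 -0.024  0.   ]
the job is handed in; nothing more can be done
None
```

The self-closing tweezers now grip the bare, narrowest sample by themselves, and I handed the job in at about 9.4 s. I squeezed the plates open, carried the tweezers over, set them flat around the sample and let go slowly. I then lifted clear to about 190 mm.

**Grip:** In the last wrist view both jaws touch the sample. Its centre is about 19 mm behind the jaw tips, where the jaw middle is 20 mm, and 170 mm from the pivot, exactly as it should be.

**Sample position:** It is upright at about (616, 69.5), within about 1 mm of where I first measured it. The neighbouring samples and the purple and turquoise look-alikes were not touched.

**Disagreement:** While the tweezers were held, the wrist camera put the jaws about 3–5 mm nearer the gripper than their stated size. I corrected by 3 mm, and the final check bore that out.

The arm was still settling slightly at hand-in (up to 0.05 rad/s), well clear of everything.

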